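Shut the red valve under the sliding cover of the bench air box

TASK

The air line with the red valve must be shut off. Push the white cover of the grey air box all the way back to uncover the two valves, then push the red lever clockwise with a fingertip until it is fully shut against its stop, pointing to the left of the box, and leave the cover open. Only push: do not pinch the lever between the fingers, and leave the blue lever and the loose things around as they are.

Things in the scene. Friction and masses are not known exactly. Their poses are not given: they have to be found in the camera images.
- air_box: Grey bench air box, fixed to the bench, 234 mm deep (its x), 244 mm wide (its y), walls 52 mm tall; origin at the centre of its underside, x pointing to its back, y to its left, z up. Front half (x -110 to 0 mm, y -115 to +115 mm): open valve bay with its floor at 6 mm and 7 mm walls round it. Back half: closed housing, 52 mm tall. Aluminium guide rails, 62 mm tall, run along both sides (outside y = +-115 mm).
- cover (a joint): Slide of the white cover along the box's +x, in m: 0 = valve bay fully covered, 0.112 = all the way back against its stop. The cover is a plain slab 117 mm deep, 224 mm wide, with its underside 53 mm and its top 75 mm above the bench; it runs with about 2 N of friction, stays where it is left, and is too wide to grip.
- cover_front (a point): Middle of the cover's flat front face, 64 mm above the bench; flush with the front of the box when the cover is shut.
- red_lever (a joint): Turn of the red valve lever about the vertical, in rad: 0 = open (lever points to the front of the box, its -x), 1.571 = shut (lever turned clockwise seen from above until it points to the left of the box, its +y, against its stop). It turns with about 0.06 N m of friction and stays where it is left. Nearly open at the start. The side to push on is the one that looks to the right of the box while open and to the front of the box when shut.
- red_pivot (a point): Pivot of the marked valve (red lever with a white band), at half the lever's height, 39 mm above the bench. The two pivots lie in the bay 28 mm in front of the housing (box x = -28 mm), at box y = +40 and -60 mm; which valve is the red one varies. The lever reaches 56 mm from the pivot, is 12 mm wide and spans 30 to 48 mm above the bench; its hub is 20 mm across. Under it stands a brass valve body 28 mm across, 28 mm tall, with a pipe to the back.
- red_tip (a point): End of the red lever, 56 mm from its pivot, half-way up.
- blue_pivot (a point): Pivot of the other valve, the same in size and form, with a plain blue lever, to be left alone; 39 mm above the bench.
- blue_tip (a point): End of the blue lever, 56 mm from its pivot, half-way up.
- solder_spool: Small reel of solder wire, 60 mm across, 43 mm tall, standing left of the air box; origin at the centre of its underside. Loose; not to be disturbed.
- flux_bottle: Small amber bottle with a white needle cap, 30 mm across, 82 mm tall, standing right of the air box; origin at the centre of its underside. Loose; not to be disturbed.
- tape_roll: Roll of amber tape, 51 mm across, 19 mm tall, lying near the front right of the bench; origin at the centre of its underside. Loose; not to be disturbed.
- heatsink: Bare finned heat sink, 40x40x20 mm, near the right edge of the bench; origin at the centre of its underside. Loose; not to be disturbed.

How it is judged:
On the way, in this order (a step that is already met when the one before it is completed fails the run):
1. the cover is pushed all the way back (value of joint cover above 0.1 m), for 0.2 s.
2. the red lever is pushed fully shut (value of joint red_lever above 1.43 rad), for 0.2 s.
At the end, for the whole second after the job is handed in: The cover stands at least 100 mm back of its 112 mm, the red lever is within 8 degrees (0.14 rad) of fully shut, the end of the blue lever is within 10 mm and each loose thing within 15 mm of where it started (value of joint cover above 0.1 m and value of joint red_lever above 1.43 rad and not (distance of blue_tip from where it was at the start of the episode above 0.01 m) and not (distance of solder_spool from where it was at the start of the episode above 0.015 m) and not (distance of flux_bottle from where it was at the start of the episode above 0.015 m) and not (distance of tape_roll from where it was at the start of the episode above 0.015 m) and not (distance of heatsink from where it was at the start of the episode above 0.015 m)); the robot touches nothing.
It fails at once if the blue lever was moved (its end by more than 10 mm) (distance of blue_tip from where it was at the start of the episode above 0.01 m).
It fails at once if the red lever was pinched: both of its sides gripped by the fingers at once (contact force between the fingers and red_lever_c2 above 1 N and contact force between the fingers and red_lever_c3 above 1 N).
It fails at once if a loose thing was disturbed (moved or lifted by more than 15 mm) (distance of any of solder_spool, flux_bottle, tape_roll, heatsink from where it was at the start of the episode above 0.015 m).
It also fails if it takes over 43 s, if anything falls off the work surface, if the arm or the gripper's body presses on something with over 40 N, if the wrist force passes 120 N, or if a joint passes its speed limit or range.

ROBOT

A 6-joint arm with a two-finger parallel gripper is mounted at the origin on a cart in front of the work surface, level with it; the furniture and walls round the work are solid. World frame = base frame: x ahead of the robot, y to its left, z up, the work surface at z = 0. Lengths are in m, angles in rad, forces in N, time in s.
With the tool pointing down it reaches from about 0.4 to 0.925 m from the base axis. Payload 3.4 kg.
Tool frame: the origin (TCP) lies on the centre line of the jaws, within the pads' length; the fingertips stand 25 mm ahead of it and the grasp point (between the pads) lies 6 mm ahead of it (manip.tcp_to_tips is the distance from the TCP to the fingertips, in m); z points along the fingers, y is the line along which they close (so a half turn about z gives the same grasp; the last joint's range is limited). The gripper opens to 85 mm and grips with 20 to 120 N. Pads are 22 mm wide; open, the fingers measure 114 mm over their backs; the gripper's body (76 mm by 85 mm) begins 54 mm behind the grasp point. The pads swing forward as they close: fully open they stand 13 mm farther back than shut.
Start: joints at [-1.198, 0.307, 1.506, -0, 1.328, -0.073], TCP at [0.248, -0.519, 0.256] pointing down, gripper open.
Joint ranges: [-3.12, 3.12], [-1.05, 2.28], [0.14, 2.33], [-1.42, 4.57], [0.1, 2.73], [-2.68, 2.68]. Speed limits (rad/s): [2.57, 2.57, 3.14, 3.14, 3.14, 3.14].

INTERFACE

Orientations are given as [roll, pitch, yaw] about the fixed x, y, z axes, in that order (R = Rz(yaw) Ry(pitch) Rx(roll)).
In Python, from bench import readout, cams, manip gives the robot as it stands.
- The arm moves only by the tool drive_tool, never from a script. Its arguments are lists of equal length, an entry for each row: "offset": the shift along the tool's x, y, z in mm, a list of three; "dr": the turn, a rotation vector about the tool's x, y, z in rad, a list of three; "jaw": the closure in counts, from 0 (fully open) to 255 (shut). A call has 1 to 20 rows; each row shifts and turns the commanded pose from where the row before left it, along the tool's axes as they then stand; what a row does not reach is not made up. A row lasts 1/8 s, in which the tool goes at most 62.5 mm and 10.7 degrees, less where a joint would pass 70% of its speed; a pose out of reach is approached as far as the arm can. A call is refused whole if a number of a shift passes 62.5 or a number of a turn 0.188, either way. A call with a gripper value outside its range is refused whole. The fingers move at their own pace and stop on an object; "squeeze" is the grip in N (left out, the last holds). Time passes only in rows, so rows that do not move let the fingers close. It gives the time, the measured TCP pose, the force, the opening and the grip force at its end, in the units of the state.
- readout.observe(): the state, without advancing time (a new reading comes with each control period).
- cams.snapshot(name): name is "scene" or "top"; returns the picture (420x560x3 uint8, red, green, blue); there is no depth.
- cams.get_calibration(name): a dict with "fx", "fy", "cx", "cy" (pixels), "eye" and "orientation" of the camera in the world. Camera axes: x right, y up, looking along -z (the intrinsics and any distortion apply to the point x, -y, -z); pixel columns grow to the right and rows downward; lengths in m; the calibration is good to about 2 mm. A picture is of the moment at which its call begins. get_calibration takes no time and is no camera call.
- manip.sign_off(): hands the job in; it is judged then, once.
The state is a dict: "clock": time; "qpos": joint angles; "qvel": joint speeds; "joint_efforts": joint torques, N m; "tcp_pos": TCP position; "ee_rot": TCP orientation; "force": force on the tool from outside, world axes, zero at the start; "moment": the same for the moment, N m; "finger_gap": opening from 0.0 (shut) to 1.0 (fully open); "grip_force": force on a finger pad.
Only numpy, scipy, OpenCV 4.12 (cv2) and the standard library are available. Lean on these libraries where they do the work, as an engineer would, in place of code of your own. Each camera call takes 0.05 s, during which the arm holds its last target. There are 200 camera calls.

## Working session

There is one attempt and no reset: what is moved stays moved. The work goes in short steps, Python scripts to look and compute and a tool call to move; the robot and the scene stay as the last step left them, time stands still between calls to the robot, and variables do not carry over. Pictures are saved under pics/ and viewed, at most 10 in all, crops included, and the job is handed in when it is done.

Besides the shell and the picture viewer there is one more tool, called after "Request:" as name(argument=value, ...) on one line, values as JSON. drive_tool: Moves the arm, as the interface text tells. Its arguments: {"type":"object","properties":{"offset":{"type":"array"},"dr":{"type":"array"},"jaw":{"type":"array"},"squeeze":{"type":"number"}},"required":["offset","dr","jaw"]}

```bash
mkdir -p pics
python3 - <<'E'
from bench import readout,cams,manip
import cv2
for n in("scene","top"):
    cv2.imwrite(f"pics/{n}0.png",cams.snapshot(n)[:,:,::-1]); print(cams.get_calibration(n))
print(readout.observe(),manip.tcp_to_tips)
E
```

```text
{'fx': 521.9196848272824, 'fy': 521.9196848272824, 'cx': 284.46399498407123, 'cy': 213.03852188041031, 'eye': array([-0.42552269, -0.59813757,  0.69468857]), 'orientation': array([ 1.01523651,  0.0176477 , -1.06640321])}
{'fx': 463.7282763338632, 'fy': 463.7282763338632, 'cx': 275.09574218443277, 'cy': 212.42163415262058, 'eye': array([ 0.27204091, -0.11385445,  1.08061496]), 'orientation': array([ 0.172812  ,  0.00967411, -1.57412251])}
{'clock': 0.1, 'qpos': array([-1.19751430e+00,  3.07529947e-01,  1.50754326e+00,  1.43457697e-05,
        1.32841445e+00, -7.35050687e-02]), 'qvel': array([-9.53856986e-05, -1.28985847e-03, -2.79988952e-03,  1.50602368e-03,
        1.72844291e-03,  1.51103492e-03]), 'joint_efforts': array([ 1.75781593e-04, -4.58529747e+01, -2.52607763e+01, -1.16571046e-04,
        5.61024397e-03,  1.72893243e-05]), 'tcp_pos': array([ 0.2482069 , -0.51802361,  0.25545473]), 'ee_rot': array([-3.13970379e+00, -1.53049369e-04,  4.46783497e-01]), 'force': array([-0.69223652, -0.35246426,  0.34087288]), 'moment': array([0.01485079, 0.01710503, 0.01848561]), 'grip_force': 0.0, 'finger_gap': 1.0036473689681824} 0.025
```

View pics/top0.png

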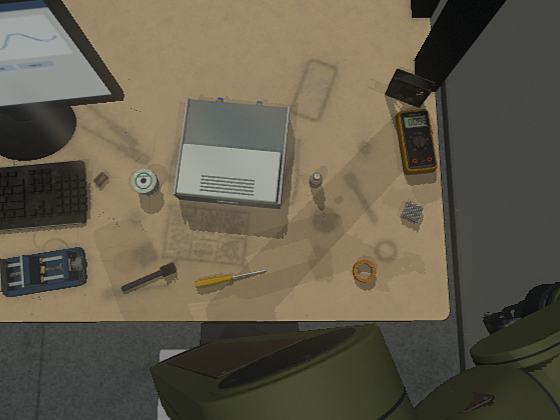

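View pics/scene0.png

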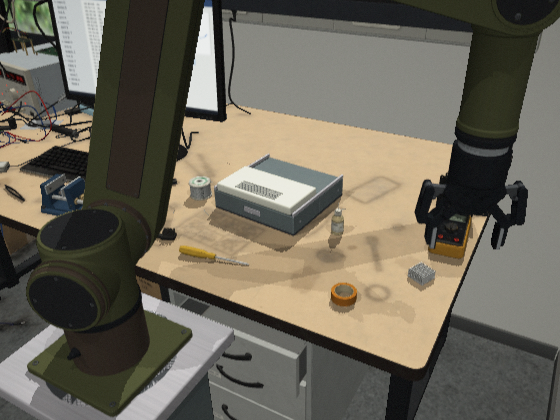

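The top view shows the box spanning about (175–293, 97–208), the cover shut, the spool at (145,182), the bottle at (316,180), the tape at (364,271) and the heat sink at (411,212). Next I'll enlarge the box.

```bash
python3 - <<'E'
import cv2
a=cv2.imread("pics/top0.png")[90:215,165:300]
cv2.imwrite("pics/c1.png",cv2.resize(a,None,fx=4.5,fy=4.5,interpolation=cv2.INTER_CUBIC))
E
cat > h.py <<'E'
import numpy as np
from scipy.spatial.transform import Rotation as R
from bench import cams
def ray(n,u,v,z):
    c=cams.get_calibration(n); d=R.from_euler('xyz',c['orientation']).apply([(u-c['cx'])/c['fx'],-(v-c['cy'])/c['fy'],-1])
    return c['eye']+d*(z-c['eye'][2])/d[2]
def proj(n,P):
    c=cams.get_calibration(n); p=R.from_euler('xyz',c['orientation']).inv().apply(np.asarray(P)-c['eye'])
    return np.c_[c['cx']-c['fx']*p[...,0]/p[...,2], c['cy']+c['fy']*p[...,1]/p[...,2]]
E
```

```text
(no output)
```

View pics/c1.png

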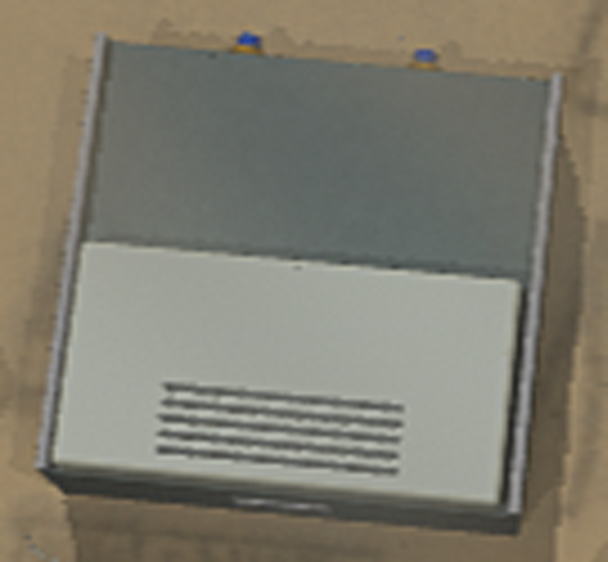

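The crop shows the cover's top corners at (52,463), (500,502), (82,241) and (520,280), and the rail ends at (43,466), (516,512), (100,38) and (558,76). I'll fit the box pose to these.

Run:
```python
from h import *
from scipy.optimize import least_squares
px=np.array([(52,463),(500,502),(82,241),(520,280),(43,466),(516,512),(100,38),(558,76)])/4.5+[165,90]
m=np.array([(-117,112,75),(-117,-112,75),(0,112,75),(0,-112,75),(-117,118.5,62),(-117,-118.5,62),(117,118.5,62),(117,-118.5,62)])/1e3
def w(p,m): 
    c,s=np.cos(p[2]),np.sin(p[2]); return np.c_[p[0]+c*m[:,0]-s*m[:,1],p[1]+s*m[:,0]+c*m[:,1],m[:,2]]
f=lambda p:(proj("top",w(p,m))-px).ravel()
r=least_squares(f,[.5,-.05,0]); print(r.x,np.round(r.fun,1))
print(w(r.x,np.array([(-117,0,64),(-28,40,39),(-28,-60,39)])/1e3))
for n,u,v,z in[("spool",145,182,.043),("bottle",316,176,.08),("tape",364,271,.019),("hs",411,212,.02)]: print(n,ray("top",u,v,z))
```

```text
[ 0.5967466  -0.00772058 -0.09775526] [-0.5  0.7  0.3  1.2 -0.4 -0.3  0.8 -0.3 -0.1  1.  -0.3  0.3  0.4 -1.5
 -0.3 -1.3]
[[ 0.48030519  0.00369858  0.064     ]
 [ 0.57278426  0.03482124  0.039     ]
 [ 0.5630243  -0.06470134  0.039     ]]
spool [0.52586171 0.19512481 0.043     ]
bottle [ 0.52832628 -0.19579732  0.08      ]
tape [ 0.3214136  -0.30554534  0.019     ]
hs [ 0.45662917 -0.4189159   0.02      ]
```

Request:
drive_tool(offset=[[0,0,0],[0,0,0],[0,0,0],[0,0,0],[11,-38.7,0],[11,-38.7,0],[11,-38.7,0],[11,-38.7,0],[11,-38.7,0],[11,-38.7,0],[11,-38.7,0],[11,-38.7,0],[11,-38.7,0],[11,-38.7,0],[11,-38.7,0],[11,-38.7,0],[11,-38.7,0],[11,-38.7,0],[0,0,0],[0,0,0]], dr=[[0,0,0.136],[0,0,0.136],[0,0,0.136],[0,0,0.136],[0,0,0],[0,0,0],[0,0,0],[0,0,0],[0,0,0],[0,0,0],[0,0,0],[0,0,0],[0,0,0],[0,0,0],[0,0,0],[0,0,0],[0,0,0],[0,0,0],[0,0,0],[0,0,0]], jaw=[255,255,255,255,255,255,255,255,255,255,255,255,255,255,255,255,255,255,255,255])

```text
clock: 2.6
tcp_pos: [0.4537, 0.0055, 0.2559]
ee_rot: [3.141, 0.001, -0.096]
force: [0.2, 0.1, 0.7]
finger_gap: -0.001
grip_force: 0.0
```

Request:
drive_tool(offset=[[0,0,30],[0,0,30],[0,0,30],[0,0,30],[0,0,30],[0,0,20.5],[0,0,0],[5,0,0],[5,0,0],[5,0,0],[10,0,0],[10,0,0],[10,0,0],[10,0,0],[10,0,0],[10,0,0],[10,0,0],[10,0,0],[0,0,0]], dr=[[0,0,0],[0,0,0],[0,0,0],[0,0,0],[0,0,0],[0,0,0],[0,0,0],[0,0,0],[0,0,0],[0,0,0],[0,0,0],[0,0,0],[0,0,0],[0,0,0],[0,0,0],[0,0,0],[0,0,0],[0,0,0],[0,0,0]], jaw=[255,255,255,255,255,255,255,255,255,255,255,255,255,255,255,255,255,255,255])

```text
clock: 4.97
tcp_pos: [0.5508, -0.0035, 0.0859]
ee_rot: [-3.141, -0.003, -0.098]
force: [-0.7, 0.3, 0.4]
finger_gap: 0.004
grip_force: 0.0
```

Request:
drive_tool(offset=[[6,0,0],[6,0,0],[6,0,0],[4,0,0],[2,0,0],[2,0,0],[0,0,0]], dr=[[0,0,0],[0,0,0],[0,0,0],[0,0,0],[0,0,0],[0,0,0],[0,0,0]], jaw=[255,255,255,255,255,255,255])

```text
clock: 5.85
tcp_pos: [0.575, -0.006, 0.0858]
ee_rot: [-3.142, -0.0, -0.097]
force: [0.2, 1.4, -0.7]
finger_gap: -0.002
grip_force: 0.5
```

Run:
```python
from bench import cams
import cv2
a=cams.snapshot("top")[:,:,::-1]; cv2.imwrite("pics/top1.png",a)
cv2.imwrite("pics/c2.png",cv2.resize(a[60:225,150:320],None,fx=3.6,fy=3.6,interpolation=cv2.INTER_CUBIC))
```

```text
(no output)
```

View pics/c2.png

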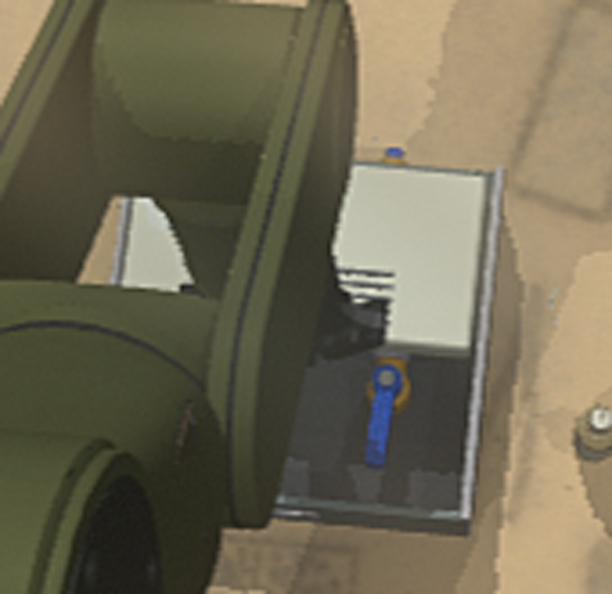

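The cover is almost fully back. The blue lever is on the right, at crop (385,378) to (375,463), so red is the left valve. I'll push on until the stop shows in the force.

Request:
drive_tool(offset=[[2,0,0],[2,0,0],[2,0,0],[0,0,0]], dr=[[0,0,0],[0,0,0],[0,0,0],[0,0,0]], jaw=[255,255,255,255])

```text
clock: 6.4
tcp_pos: [0.5812, -0.0067, 0.0858]
ee_rot: [3.142, -0.001, -0.097]
force: [-1.8, 0.7, 0.0]
finger_gap: -0.0
grip_force: 0.5
```

Request:
drive_tool(offset=[[2,0,0],[2,0,0],[2,0,0],[0,0,0]], dr=[[0,0,0],[0,0,0],[0,0,0],[0,0,0]], jaw=[255,255,255,255])

```text
clock: 6.9
tcp_pos: [0.5827, -0.0069, 0.0856]
ee_rot: [3.141, 0.008, -0.097]
force: [-10.0, 0.7, 8.4]
finger_gap: -0.001
grip_force: 4.9
```

Request:
drive_tool(offset=[[-15,0,0],[-20,0,0],[-20,0,-20],[-5,0,-40],[0,0,0]], dr=[[0,0,0],[0,0,0],[0,0,0],[0,0,0],[0,0,0]], jaw=[255,255,255,255,255])

```text
clock: 7.52
tcp_pos: [0.5296, -0.0016, 0.149]
ee_rot: [3.142, -0.009, -0.097]
force: [1.3, -0.5, -0.8]
finger_gap: -0.002
grip_force: 0.0
```

Run:
```python
from bench import cams
import cv2,numpy as np
a=cams.snapshot("scene")[:,:,::-1][135:250,190:360]
b=cams.snapshot("top")[:,:,::-1][90:225,150:320]
f=lambda a:cv2.resize(a,(510,int(a.shape[0]*3)),interpolation=cv2.INTER_CUBIC)
cv2.imwrite("pics/c3.png",cv2.resize(np.vstack([f(a),f(b)]),None,fx=.79,fy=.79))
```

```text
(no output)
```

View pics/c3.png

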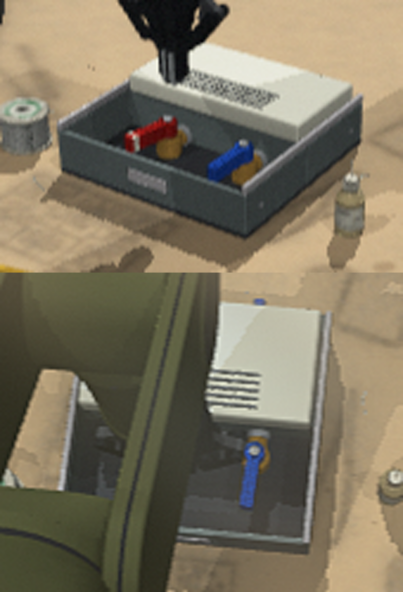

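The top half shows the cover fully back. The red lever on the left runs from its hub at (170,124) to its tip at (130,138), nearly open. The space between the levers is free for the finger.

Request:
drive_tool(offset=[[-4,0,30],[0,0,30],[0,0,29],[0,0,0],[0,-7.5,0],[0,-7.5,0],[-0.9,-5,0],[-0.9,-5,0],[-0.9,-5,0],[-0.9,-5,0],[0.5,-5,0],[0.5,-5,0],[0.5,-5,0],[0.5,-5,0],[0,0,0]], dr=[[0,0,0],[0,0,0],[0,0,0],[0,0,0],[0,0,0],[0,0,0],[0,0,0],[0,0,0],[0,0,0],[0,0,0],[0,0,0],[0,0,0],[0,0,0],[0,0,0],[0,0,0]], jaw=[255,255,255,255,255,255,255,255,255,255,255,255,255,255,255])

```text
clock: 9.5
tcp_pos: [0.5267, 0.0545, 0.0567]
ee_rot: [-3.141, 0.0, -0.097]
force: [0.2, -0.0, -0.4]
finger_gap: -0.002
grip_force: 0.0
```

Request:
drive_tool(offset=[[4,-4.5,-0.7],[4,-4.5,-0.7],[4,-4.5,-0.7],[4,-4.5,-0.7],[3.4,-1.8,0],[3.4,-1.8,0],[3.4,-1.8,0],[3.4,-1.8,0],[0,0,0]], dr=[[0,0,0],[0,0,0],[0,0,0],[0,0,0],[0,0,0],[0,0,0],[0,0,0],[0,0,0],[0,0,0]], jaw=[255,255,255,255,255,255,255,255,255])

```text
clock: 10.62
tcp_pos: [0.5595, 0.0763, 0.0598]
ee_rot: [-3.141, -0.001, -0.097]
force: [0.1, -0.7, 0.8]
finger_gap: 0.003
grip_force: 0.1
```

Run:
```python
from bench import cams
import cv2,numpy as np
a=cams.snapshot("scene")[:,:,::-1][135:250,190:360]
cv2.imwrite("pics/c4.png",cv2.resize(a,None,fx=4,fy=4,interpolation=cv2.INTER_CUBIC))
```

```text
(no output)
```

View pics/c4.png

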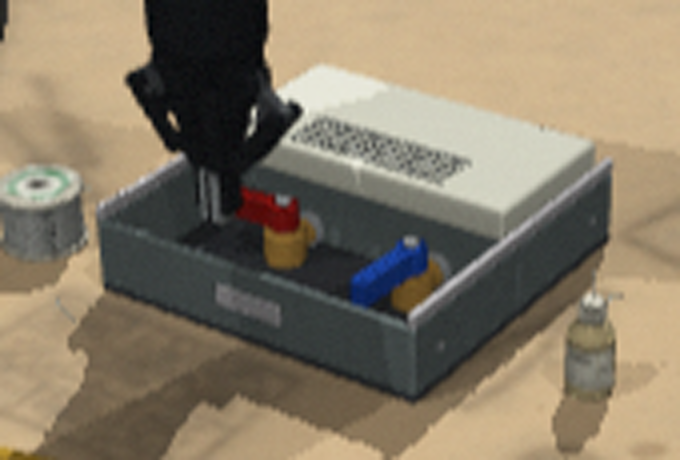

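The red lever, with its hub at (285,205), now points mostly left with the finger in front of it. I'll push on towards the back until it stops.

Request:
drive_tool(offset=[[2,-0.5,0],[2,-0.5,0],[2,0,0],[2,0,0],[0,0,0]], dr=[[0,0,0],[0,0,0],[0,0,0],[0,0,0],[0,0,0]], jaw=[255,255,255,255,255])

```text
clock: 11.3
tcp_pos: [0.5624, 0.0766, 0.0592]
ee_rot: [3.141, 0.008, -0.097]
force: [-8.7, -0.2, 7.1]
finger_gap: -0.002
grip_force: 4.5
```

Request:
drive_tool(offset=[[2,0,0],[0,0,0],[0,0,0],[0,0,0],[-12,0,0],[-12,0,0],[-5,0,-20],[0,0,-40],[0,0,-50],[-20,20,-40],[-40,40,-10],[-30,40,0],[0,50,0],[0,50,0],[0,50,0],[0,50,0],[0,50,0],[0,0,0],[0,0,0]], dr=[[0,0,0],[0,0,0],[0,0,0],[0,0,0],[0,0,0],[0,0,0],[0,0,0],[0,0,0],[0,0,0],[0,0,0],[0,0,0],[0,0,0],[0,0,0],[0,0,0],[0,0,0],[0,0,0],[0,0,0],[0,0,0],[0,0,0]], jaw=[255,255,255,255,255,255,255,255,255,255,255,255,255,255,255,255,255,255,255])

```text
clock: 13.68
tcp_pos: [0.416, -0.2603, 0.2194]
ee_rot: [-3.141, 0.0, -0.098]
force: [0.2, 1.9, -0.5]
finger_gap: -0.001
grip_force: 0.0
```

Run:
```python
from bench import cams
import cv2,numpy as np
a=cams.snapshot("top")[:,:,::-1][60:225,130:340]
cv2.imwrite("pics/c5.png",cv2.resize(a,None,fx=3.5,fy=3.5,interpolation=cv2.INTER_CUBIC))
```

```text
(no output)
```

View pics/c5.png

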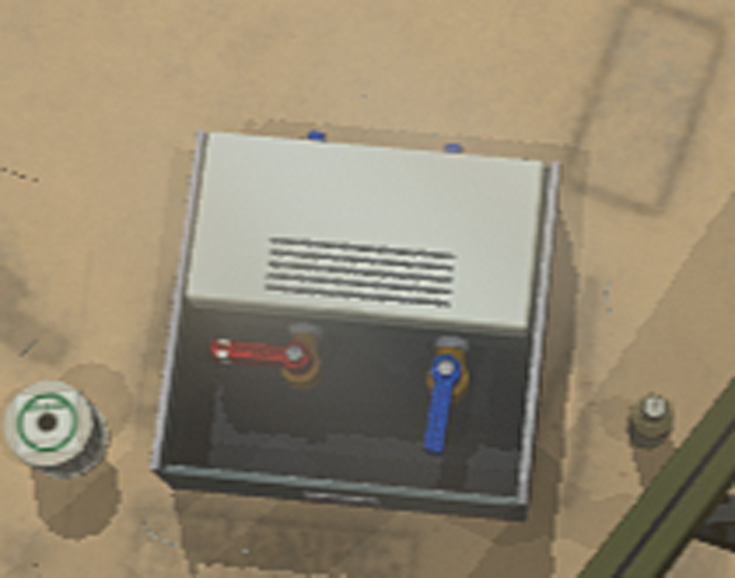

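The cover is fully back and the red lever, (295,353) to (215,350), lies parallel to the cover's front edge. The blue lever, spool and bottle have not moved, and the arm is clear of everything.

```bash
python3 -c "
from bench import manip
print(manip.sign_off())"
```

```text
the job is handed in; nothing more can be done
None
```

The cover is pushed fully back, the red lever is shut against its stop, and the job is handed in (no verdict came back); the blue lever, spool and bottle look unmoved in the last picture, and the arm never went near the tape roll or heat sink.

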